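# Index the bottle turntable to the green-ringed hole

### The job

On the dispensary desk, turn the little bottle turntable to its dispensing position: pull its red index-pin knob straight up out of the hole, swing the arm round with it to the hole ringed in green (not the white one), and let go so that the spring drops the pin fully home there.

Things in the scene. Friction and masses are not known exactly. Their poses are not given: they have to be found in the camera images.
- knob (a point): Mid-grip of the red round knob on the upright index pin, 102 mm above the desk when home. Grip 28 mm across, from 16 mm below to 14 mm above this point, then a 36 mm flange 6 mm thick on top; 20 mm of bare 12 mm brass pin is free below it. Pinch from above. The pin's axis is vertical, 160 mm from the turntable's pivot; knob, arm and deck swing together about the pivot.
- index_pin (a joint): Pull of the pin, m: 0 fully home in a hole, tip clear of the grey steel index plate above 0.018, upper stop 0.026. A spring pushes down with about 5 N at home, 9 N at the stop: it drops by itself when let go. Let go between holes it rests on the plate at 0.018. Holes are flared (32 mm wide at the top): let go within 10 mm of a hole's centre it slides home.
- green_ring: Flat green ring, 60 mm outside, 45 mm inside, 3 mm thick, fixed on the index plate (underside 30 mm above the desk) around the hole wanted; origin at the hole's centre. An equal white ring marks the wrong hole. The pin starts in the plain hole midway between them; which side is green varies. Neighbouring holes are 0.6 rad (34 degrees) apart about the pivot.
- stand: Fixed foot; origin on the desk below the vertical pivot, x axis from the plain middle hole towards the pivot. On it turns a round wooden deck, 176 mm across, with five amber bottles (tops 118 mm above the desk) and a green arm out to the pin, whose guide barrel is 66 mm high. Turns 0.72 rad either way from the middle hole while the pin is up; locked while it is home.

How it is judged:
On the way:
1. the pin is pulled up out of its hole (value of joint index_pin above 0.016 m), for 0.1 s.
At the end, for the whole second after the job is handed in: The pin stands in the green-ringed hole, its axis within 10 mm of the ring's centre and no more than 5 mm short of fully home (horizontal distance between knob and green_ring below 0.01 m and value of joint index_pin below 0.005 m); the robot touches nothing.
It also fails if it takes over 38 s, if anything falls off the work surface, if the arm or the gripper's body presses on something with over 40 N, if the wrist force passes 120 N, or if a joint passes its speed limit or range.

### The arm

A 6-joint arm with a two-finger parallel gripper is mounted at the origin on the work surface. World frame = base frame: x ahead of the robot, y to its left, z up, the work surface at z = 0. Lengths are in m, angles in rad, forces in N, time in s.
With the tool pointing down it reaches from about 0.375 to 0.975 m from the base axis. Payload 3.8 kg.
Tool frame: the origin (TCP) lies at the very end of the fingers, on their centre line; the grasp point (between the pads) lies robot.tcp_to_grasp behind it (robot.tcp_to_grasp is the distance from the TCP to the grasp point, in m); z points along the fingers, y is the line along which they close (so a half turn about z gives the same grasp; the last joint's range is limited). The gripper opens to 88 mm and grips with 3 to 60 N. Pads are 18 mm wide; open, the fingers measure 123 mm over their backs; the gripper's body (75 mm by 187 mm) begins 45 mm behind the grasp point.
Start: joints at [1.106, 0.264, 1.604, -0, 1.274, -0.037], TCP at [0.28, 0.614, 0.239] pointing down, gripper open.
Joint ranges: [-2.63, 2.63], [-0.94, 2.18], [0.31, 2.57], [-1.31, 4.45], [0, 2.66], [-2.55, 2.55]. Speed limits (rad/s): [2.57, 2.57, 3.14, 3.14, 3.14, 3.14].

### API

Orientations are given as a rotation vector (axis times angle).
In Python, from workcell import robot gives the robot as it stands. The module is installed in compiled form; this text tells all that it offers.
- The arm moves only by the tool send_rows, never from a script. Its argument "rows" is a list of rows, each a list of 3 entries, a list of its own where there are three numbers: the turn, a rotation vector about the tool's x, y, z each as a share of 45 degrees, from -1 to 1, then the shift along the tool's x, y, z each as a share of 0.6 m, from -1 to 1, then the opening, from 0 (shut) to 1 (fully open). In form: [[[wx, wy, wz], [x, y, z], grip], ...]. A call has 1 to 20 rows; each row is the pose to reach, as a shift and turn from the pose commanded when the call began, along the tool's axes at that moment; what a row does not reach only later rows make up. A row lasts 1/8 s, in which the tool goes at most 62.5 mm and 10.7 degrees, less where a joint would pass 70% of its speed; a pose out of reach is approached as far as the arm can. A call with a number of a shift or a turn outside -1 to 1 is refused whole. A call with a gripper value outside its range is refused whole. The fingers move at their own pace and stop on an object; "force" is the grip in N (left out, the last holds). Time passes only in rows, so rows that repeat a pose let the fingers close. It gives the time, the measured TCP pose, the force, the opening and the grip force at its end, in the units of the state.
- robot.state(): the state, without advancing time (a new reading comes with each control period).
- robot.get_image(name): name is "scene" or "top" or "wrist"; returns a dict with "pixels" (384x512x3 uint8, red, green, blue), "camera_matrix" (3x3 intrinsics, pixels), "origin" and "orientation" of the camera in the world; the wrist camera has in their place "mount" (4x4, takes a point from camera to tool coordinates, whose origin is the TCP and whose axes are the flange's). Camera axes: x right, y up, looking along -z (the intrinsics and any distortion apply to the point x, -y, -z); pixel columns grow to the right and rows downward; lengths in m; the calibration is good to about 2 mm. The wrist camera is an equidistant fisheye: a pixel r from the principal point sees the ray r / f radians off the axis. A picture is of the moment at which its call begins: read the wrist's pose just before it. There is no depth.
- robot.sign_off(): hands the job in; it is judged then, once.
Trained networks look in a picture, given as the dict that the camera call returned (one of the last four; its "shot" number tells which), for a name from the list of things; names that differ only in an ending like _2 or _b are one class to them, and where a whole thing is asked for, a point or a joint stands for the part that bears it (a point fixed in the world has none). Each returns a list of dicts, best first, with "confidence" (0 to 1); they miss things now and then, are a little off and sometimes report something else, mostly with a low value. They report only what shows in the picture. A call takes as long as a camera call.
- robot.look_for(picture, target): "extent" ([left, top, width, height] in pixels, round what is visible of it).
- robot.trace(picture, target): "region" (384x512 bool, what is visible of it) and "extent" ([left, top, width, height] in pixels, round what is visible of it).
The state is a dict: "time": time; "joint_positions": joint angles; "dq": joint speeds; "tau": joint torques, N m; "position": TCP position; "orientation": TCP orientation; "contact_force": force on the tool from outside, world axes, zero at the start; "ft_torque": the same for the moment, N m; "finger_gap": finger opening in m; "grip_force": force on a finger pad.
Only numpy, scipy, OpenCV 4.12 (cv2) and the standard library are available. Lean on these libraries where they do the work, as an engineer would, in place of code of your own. Each camera call takes 0.05 s, during which the arm holds its last target. There are 200 camera calls.

## Working session

There is one attempt and no reset: what is moved stays moved. The work goes in short steps, Python scripts to look and compute and a tool call to move; the robot and the scene stay as the last step left them, time stands still between calls to the robot, and variables do not carry over. Pictures are saved under pics/ and viewed, at most 10 in all, crops included, and the job is handed in when it is done.

Besides the shell and the picture viewer there is one more tool, called after "Request:" by a JSON object that holds its "method" and its "body". send_rows: Moves the arm, as the interface text tells. Shift numbers are shares of 0.6 m and turn numbers shares of 45 degrees, none past 1 either way. Its arguments: {"type":"object","properties":{"rows":{"type":"array","items":{"type":"array"}},"force":{"type":"number"}},"required":["rows"]}

```bash
mkdir -p pics
cat > h.py <<'E'
import numpy as np, cv2
from workcell import robot
from scipy.spatial.transform import Rotation as R
def rot(o):
    o=np.array(o,float)
    return o if o.shape==(3,3) else (R.from_rotvec(o).as_matrix() if o.size==3 else R.from_quat(o).as_matrix())
def ray(p,u,v,st=None):
    K=np.array(p["camera_matrix"])
    x=(u-K[0,2])/K[0,0]; y=(v-K[1,2])/K[1,1]
    if "mount" in p:
        r=np.hypot(x,y); s=np.sin(r)/r if r>1e-9 else 1
        d=np.array([x*s,-y*s,-np.cos(r)])
        M=np.array(p["mount"]); Rt=rot(st["orientation"])
        return Rt@M[:3,3]+np.array(st["position"]), Rt@M[:3,:3]@d
    return np.array(p["origin"]), rot(p["orientation"])@np.array([x,-y,-1])
def at(p,u,v,z,st=None):
    o,d=ray(p,u,v,st); return o+d*(z-o[2])/d[2]
E
python3 - <<'E'
from h import *
st=robot.state(); print(st, robot.tcp_to_grasp)
ims=[]
for n in ["scene","top"]:
    p=robot.get_image(n); ims.append(p["pixels"]); print(n,p["origin"],p["orientation"])
    for t,z in [("knob",.102),("green_ring",.033),("stand",.06)]:
        for d in robot.look_for(p,t)[:2]:
            l,tp,w,h=d["extent"]; print(t,d["confidence"],d["extent"],at(p,l+w/2,tp+h/2,z).round(4))
cv2.imwrite("pics/a.png",cv2.cvtColor(ims[0],cv2.COLOR_RGB2BGR)); cv2.imwrite("pics/b.png",cv2.cvtColor(ims[1],cv2.COLOR_RGB2BGR))
E
```

```text
{'time': 0.0, 'joint_positions': array([ 1.10610330e+00,  2.64735331e-01,  1.60534679e+00,  9.39778246e-06,
        1.27367677e+00, -3.69112485e-02]), 'dq': array([ 1.57368682e-03,  1.21394224e-05, -5.01522344e-04,  1.43881316e-03,
        2.72414872e-04, -1.63269073e-03]), 'tau': array([-2.29118254e-03, -5.02112603e+01, -3.56871951e+01,  7.25178584e-02,
        2.93620722e-02, -1.75826654e-04]), 'position': array([0.27972148, 0.61355265, 0.23741469]), 'orientation': array([-0.66673406, -3.06946688,  0.0032922 ]), 'contact_force': array([ 0.10632339, -0.00822288,  0.37479372]), 'ft_torque': array([ 0.01677594,  0.02861679, -0.01592046]), 'grip_force': 0.0, 'finger_gap': 0.08790642800843707} 0.0187
scene [ 1.02256213 -0.26751967  0.45805399] [0.85318157 0.48563008 0.93942995]
knob 0.96 [198.9, 146.6, 19.8, 32.9] [ 0.484  -0.0473  0.102 ]
green_ring 0.51 [159.7, 202.2, 31.3, 19.8] [ 0.502  -0.1298  0.033 ]
stand 0.75 [151.1, 142.8, 155.9, 140.1] [ 0.5856 -0.0611  0.06  ]
top [0.49026306 0.02637538 0.78325507] [ 0.09649484 -0.12440599 -1.55419157]
knob 0.75 [280.3, 261.0, 22.7, 20.6] [ 0.4688 -0.0479  0.102 ]
green_ring 0.93 [319.4, 232.6, 35.3, 32.5] [ 0.5059 -0.1341  0.033 ]
stand 0.83 [200.3, 127.9, 165.9, 160.2] [ 0.5726 -0.0383  0.06  ]
stand 0.26 [276.0, 258.5, 26.3, 24.4] [ 0.4684 -0.0483  0.06  ]
```

View pics/a.png

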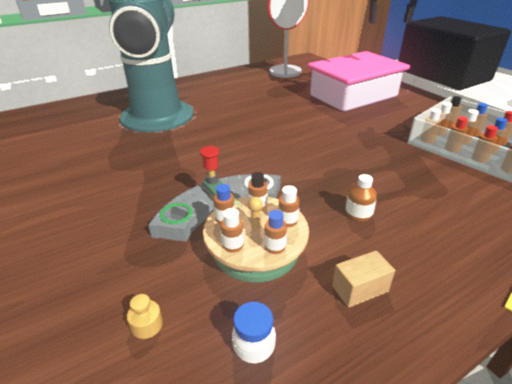

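View pics/b.png

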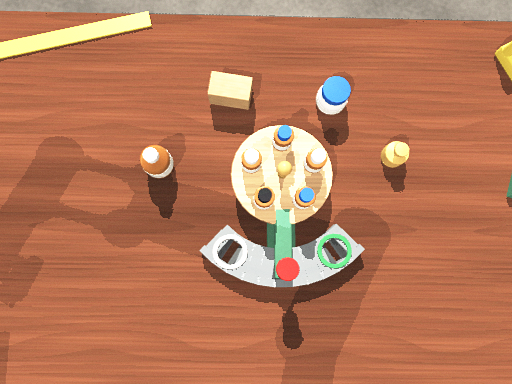

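Scene view: the knob is near (209,155) and the green ring near (176,214). Top view: the knob is at (288,269), green ring at (335,251), white ring at (231,252) and pivot near (284,170). Next I'll work out the geometry and the first move.

```bash
cat >> h.py <<'E'
def geom(P,G):
    # pivot C with G-C = Rz(.6)(P-C), fitted through chord direction
    P=np.array(P[:2]);G=np.array(G[:2]);m=(P+G)/2;c=(G-P)/np.linalg.norm(G-P)
    n=np.array([-c[1],c[0]])  # towards pivot
    if n[0]<0:n=-n
    C=m+n*.16*np.cos(.3); return C
def move(st,target,ytool):
    """rotvec share and shift share from state to target TCP, pointing down, tool y along ytool"""
    R0=rot(st["orientation"]); y=np.array([*ytool,0.])/np.linalg.norm(ytool)
    if y@R0[:,1]<0:y=-y
    z=np.array([0,0,-1.]); Rt=np.c_[np.cross(y,z),y,z]
    w=R.from_matrix(R0.T@Rt).as_rotvec()/(np.pi/4)
    return w.round(4),(R0.T@(np.array(target)-st["position"])/.6).round(4)
E
python3 - <<'E'
from h import *
p=robot.get_image("top"); hsv=cv2.cvtColor(p["pixels"],cv2.COLOR_RGB2HSV)
def cen(m,x0,y0,r=30):
    k=np.zeros(m.shape,np.uint8);cv2.circle(k,(x0,y0),r,255,-1);m=m&k
    return cv2.minEnclosingCircle(cv2.findNonZero(m))
red=cv2.inRange(hsv,(0,190,150),(5,255,255))|cv2.inRange(hsv,(175,190,150),(180,255,255))
gr=cv2.inRange(hsv,(50,150,60),(85,255,255))
a=cen(red,288,269,18);b=cen(gr,335,251,22);print(a,b)
P=at(p,*a[0],.122);G=at(p,*b[0],.033);C=geom(P,G)
print(P,G,C,np.linalg.norm(P[:2]-G[:2]),np.linalg.norm(P[:2]-C), "pivot px", at(p,284,169,.1))
r=P[:2]-C;t=[-r[1],r[0]]
print(move(robot.state(),[P[0],P[1],.2],t),t)
E
```

```text
((284.0, 274.5), 9.178879737854004) ((333.5555419921875, 252.55555725097656), 15.622581481933594)
[ 0.46454099 -0.0341096   0.122     ] [ 0.49942274 -0.12794503  0.033     ] [ 0.62525666 -0.02776731] 0.10010905570463671 0.16084076482460027 pivot px [ 0.63134495 -0.0357638   0.1       ]
(array([-2.000e-04, -0.000e+00, -5.949e-01]), array([-0.728 , -0.8554,  0.0645])) [np.float64(0.006342289736205299), np.float64(-0.1607156712653262)]
```

Request:
{"method": "send_rows", "body": {"rows": [[[0,0,-0.6],[-0.73,-0.855,0.06],1],[[0,0,-0.6],[-0.73,-0.855,0.06],1],[[0,0,-0.6],[-0.73,-0.855,0.06],1],[[0,0,-0.6],[-0.73,-0.855,0.06],1],[[0,0,-0.6],[-0.73,-0.855,0.06],1],[[0,0,-0.6],[-0.73,-0.855,0.06],1],[[0,0,-0.6],[-0.73,-0.855,0.06],1],[[0,0,-0.6],[-0.73,-0.855,0.06],1],[[0,0,-0.6],[-0.73,-0.855,0.06],1],[[0,0,-0.6],[-0.73,-0.855,0.06],1],[[0,0,-0.6],[-0.73,-0.855,0.06],1],[[0,0,-0.6],[-0.73,-0.855,0.06],1],[[0,0,-0.6],[-0.73,-0.855,0.06],1],[[0,0,-0.6],[-0.73,-0.855,0.06],1],[[0,0,-0.6],[-0.73,-0.855,0.06],1]]}}

```text
time: 2.33
position: [0.4656, -0.0331, 0.2028]
orientation: [-0.072, 3.141, 0.0]
contact_force: [-0.3, 0.3, -0.8]
finger_gap: 0.0883
grip_force: 0.0
```

Run:
```python
from h import *
st=robot.state(); p=robot.get_image("wrist")
print(st["time"],st["position"],st["orientation"])
for t,z in [("knob",.115),("green_ring",.033)]:
    for d in robot.trace(p,t)[:2]:
        l,tp,w,h=d["extent"]; print(t,d["confidence"],d["extent"],at(p,l+w/2,tp+h/2,z,st).round(4))
cv2.imwrite("pics/c.png",cv2.cvtColor(p["pixels"],cv2.COLOR_RGB2BGR))
```

```text
2.325 [ 0.46558338 -0.03310241  0.20279855] [-7.15898614e-02  3.14062392e+00  1.86061155e-04]
knob 0.62 [225.8, 179.2, 43.8, 50.5] [ 0.4744 -0.0397  0.115 ]
green_ring 0.59 [149.3, 174.9, 47.2, 50.5] [ 0.5011 -0.127   0.033 ]
```

View pics/c.png

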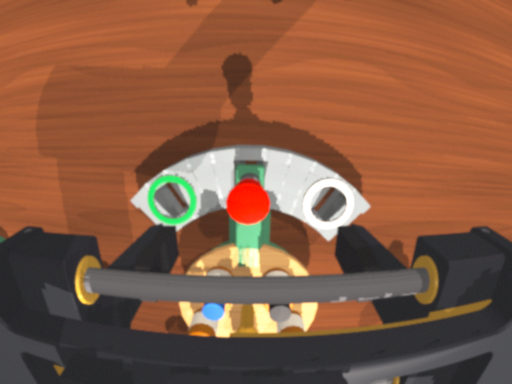

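The wrist view shows the red flange centred near (248,202), the green ring near (172,200) and the white ring near (329,203).

Run:
```python
from h import *
st=robot.state(); p=robot.get_image("wrist")
P=at(p,248,202,.122,st);G=at(p,172,200,.033,st);W=at(p,329,203,.033,st)
print(P,G,W,np.linalg.norm(G-W),2*.16*np.sin(.6))
p2=robot.get_image("top"); P2=at(p2,288,269,.122);G2=at(p2,335,251,.033);W2=at(p2,231,252,.033)
print("top",P2,G2,W2,np.linalg.norm(G2-W2))
for g,w in((G,W),(G2,W2)):
    c=(g-w)[:2];c/=np.linalg.norm(c);n=np.array([-c[1],c[0]]);n*=np.sign(n[0])
    m=(g+w)[:2]/2;C=m+n*.16*np.cos(.6);print("C",C,"Ppred",C-n*.16,"n",n)
```

```text
[ 0.47010991 -0.03990391  0.122     ] [ 0.50103189 -0.1285731   0.033     ] [0.49667507 0.05096872 0.033     ] 0.17959467515620922 0.18068559148641133
top [ 0.47280091 -0.0401502   0.122     ] [ 0.50212213 -0.13048941  0.033     ] [0.49813616 0.0491799  0.033     ] 0.17971351522346382
C [ 0.63086832 -0.03559867] Ppred [ 0.4709154  -0.03948015] n [0.9997057  0.02425922]
C [ 0.63215036 -0.03772586] Ppred [ 0.47218972 -0.04127459] n [0.999754   0.02217955]
```

Request:
{"method": "send_rows", "body": {"rows": [[[0,0,0],[-0.009,-0.012,0.02],1],[[0,0,0],[-0.009,-0.012,0.08],1],[[0,0,0],[-0.009,-0.012,0.13],1],[[0,0,0],[-0.009,-0.012,0.17],1],[[0,0,0],[-0.009,-0.012,0.2],1],[[0,0,0],[-0.009,-0.012,0.2],1],[[0,0,0],[-0.009,-0.012,0.2],0],[[0,0,0],[-0.009,-0.012,0.2],0],[[0,0,0],[-0.009,-0.012,0.2],0],[[0,0,0],[-0.009,-0.012,0.2],0],[[0,0,0],[-0.009,-0.012,0.2],0],[[0,0,0],[-0.009,-0.012,0.2],0]], "force": 25}}

```text
time: 4.08
position: [0.4714, -0.0411, 0.0828]
orientation: [-0.068, 3.141, 0.0]
contact_force: [0.4, 1.1, 1.1]
finger_gap: 0.0331
grip_force: 24.7
```

Request:
{"method": "send_rows", "body": {"rows": [[[0,0,0],[0,0,-0.01],0],[[0,0,0],[0,0,-0.02],0],[[0,0,0],[0,0,-0.03],0],[[0,0,0],[0,0,-0.037],0],[[0,0,0],[0,0,-0.037],0]], "force": 35}}

```text
time: 4.7
position: [0.4713, -0.0412, 0.1049]
orientation: [0.068, -3.141, -0.0]
contact_force: [2.8, 0.1, -8.7]
finger_gap: 0.0328
grip_force: 33.8
```

Run:
```python
from h import *
st=robot.state();print(st["position"],st["contact_force"],st["finger_gap"])
p=robot.get_image("scene")["pixels"][100:260,120:320]
w=robot.get_image("wrist")["pixels"]
a=cv2.resize(p,(800,640))[:600]
cv2.imwrite("pics/d.png",cv2.cvtColor(a,cv2.COLOR_RGB2BGR))
```

```text
[ 0.47125119 -0.04124218  0.10491631] [ 2.80937273  0.13486888 -8.65388917] 0.032800562134573406
```

View pics/d.png

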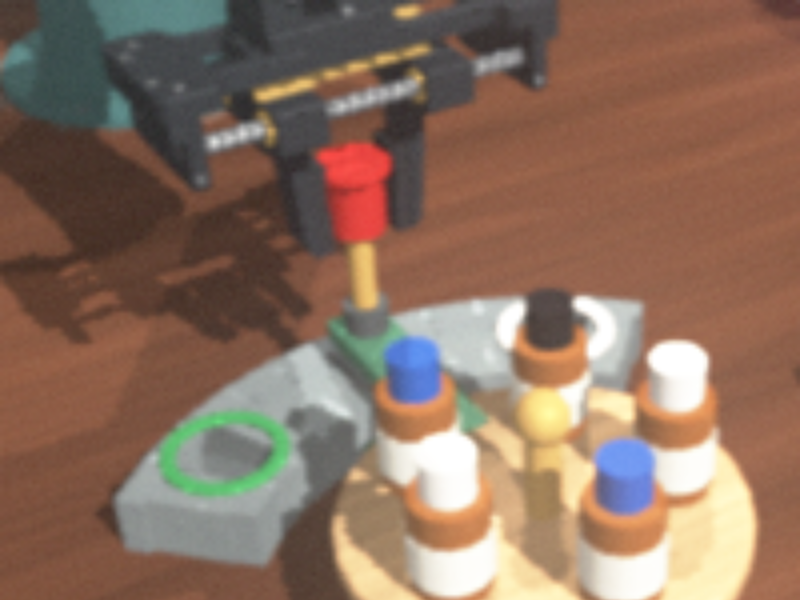

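The pin is up by about 22 mm, with 8.7 N of spring force felt, and the knob is held between the pads. The green ring at (225,452) in the crop is the destination. Now the swing along the arc.

Request:
{"method": "send_rows", "body": {"rows": [[[0,0,-0.0955],[-0.0005,-0.02,0],0],[[0,0,-0.191],[-0.0025,-0.04,0],0],[[0,0,-0.2865],[-0.006,-0.06,0],0],[[0,0,-0.382],[-0.011,-0.079,0],0],[[0,0,-0.4775],[-0.017,-0.098,0],0],[[0,0,-0.573],[-0.025,-0.117,0],0],[[0,0,-0.6685],[-0.034,-0.1345,0],0],[[0,0,-0.764],[-0.0445,-0.1515,0],0],[[0,0,-0.764],[-0.0445,-0.1515,0],0],[[0,0,-0.764],[-0.0445,-0.1515,0],0]]}}

```text
time: 6.05
position: [0.5014, -0.1304, 0.1043]
orientation: [0.991, -2.98, -0.002]
contact_force: [3.4, 2.4, -8.2]
finger_gap: 0.0325
grip_force: 33.8
```

Run:
```python
from h import *
st=robot.state();print(st["position"],st["orientation"],st["contact_force"],st["finger_gap"])
p=robot.get_image("scene")["pixels"][100:260,120:320]
a=cv2.resize(p,(800,640))[:600]
cv2.imwrite("pics/e.png",cv2.cvtColor(a,cv2.COLOR_RGB2BGR))
```

```text
[ 0.50138671 -0.13040779  0.1043453 ] [ 9.91031586e-01 -2.98007821e+00 -1.74252894e-03] [ 3.36605647  2.4332745  -8.19638922] 0.03253003862428512
```

View pics/e.png

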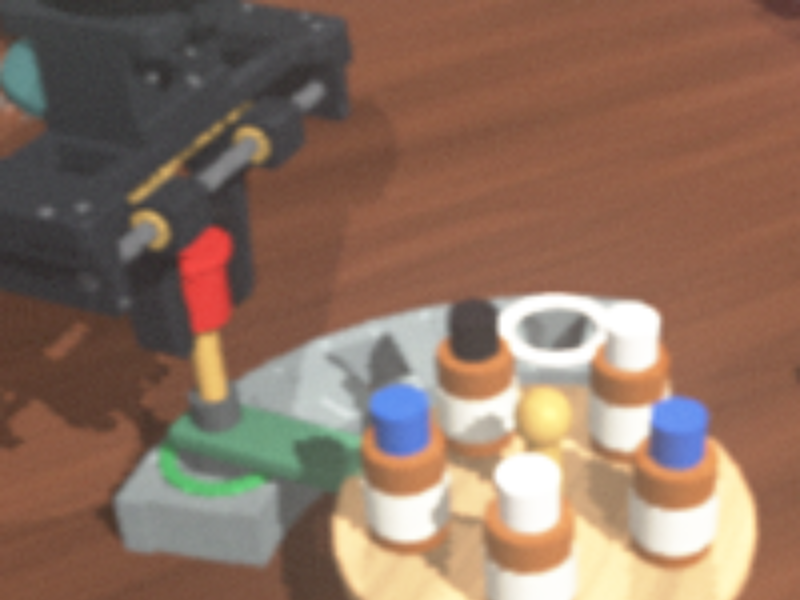

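The barrel now stands over the green ring, around (215,450) in the crop. I'll lower a little, release, then go up.

Request:
{"method": "send_rows", "body": {"rows": [[[0,0,0],[0,0,0.006],0],[[0,0,0],[0,0,0.006],1],[[0,0,0],[0,0,0.006],1],[[0,0,0],[0,0,0.006],1],[[0,0,0],[0,0,0.006],1],[[0,0,0],[0,0,0.006],1],[[0,0,0],[0,0,0.006],1],[[0,0,0],[0,0,-0.05],1],[[0,0,0],[0,0,-0.12],1],[[0,0,0],[0,0,-0.2],1],[[0,0,0],[0,0,-0.2],1],[[0,0,0],[0,0,-0.2],1]]}}

```text
time: 7.6
position: [0.5018, -0.1308, 0.2245]
orientation: [0.993, -2.98, -0.0]
contact_force: [-0.5, -0.2, -1.0]
finger_gap: 0.088
grip_force: 0.0
```

Run:
```python
from h import *
st=robot.state();print(st["position"],st["contact_force"],st["finger_gap"])
s=robot.get_image("scene")["pixels"][100:260,120:320]
p=robot.get_image("wrist")
for t,z in [("knob",.122),("green_ring",.033)]:
    for d in robot.look_for(p,t)[:1]:
        l,tp,w,h=d["extent"]; print(t,d["confidence"],d["extent"],at(p,l+w/2,tp+h/2,z,st).round(4))
a=np.hstack([cv2.resize(s,(480,384)),p["pixels"][60:380,100:420][:,:,:].repeat(1,0) if 0 else cv2.resize(p["pixels"][100:300,120:320-0],(320,384))])
cv2.imwrite("pics/f.png",cv2.cvtColor(a,cv2.COLOR_RGB2BGR))
```

```text
[ 0.50176393 -0.13083891  0.22449315] [-0.49347526 -0.22655799 -0.98035969] 0.08801256876969703
green_ring 0.73 [233.0, 145.0, 50.2, 39.3] [ 0.4965 -0.1323  0.033 ]
```

View pics/f.png

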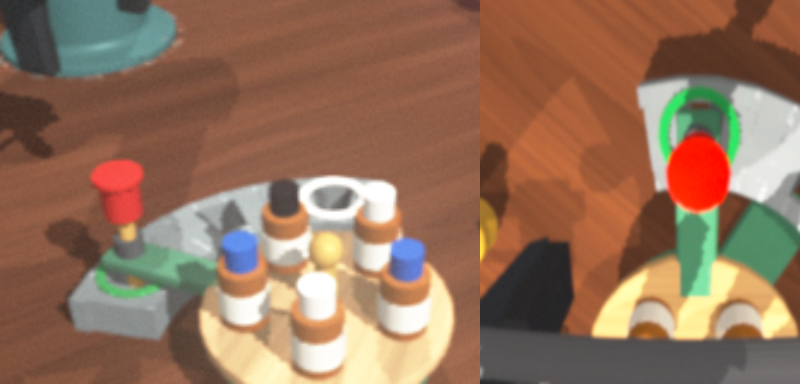

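The knob stands at (120,190) in the left panel, over the green ring. About 15 px of brass shows, against roughly 45 px at this scale when it was lifted, so the pin is home. The gripper is clear of everything.

```bash
python3 -c "
from workcell import robot
print(robot.sign_off())"
```

```text
the job is handed in; nothing more can be done
None
```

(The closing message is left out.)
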